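# Find the heating block with the crossed slots and take it out

### The job

Turn over all three aluminium heating blocks where they lie on the bench, so that their undersides show; once all three lie flat wells-down, move the one with the crossed slots into the white tray and lay it flat near the middle, slots still up. Leave the other two lying slot-up about where they were, do not drop the blocks from a height, and leave everything else standing in its place.

Things in the scene. Friction and masses are not known exactly. Their poses are not given: they have to be found in the camera images.
- block_cross: a square aluminium heating block 50 x 50 mm, 24 mm thick, about 0.16 kg. It starts lying flat with its four round wells up. Origin at the centre of the solid (12 mm over the bench when flat, either way up); its z axis points out of the face with the wells, so up at the start and straight down once turned over; x and y are square to its sides. This one has two crossed slots milled in its underside (a plus of 38 mm, 5 mm wide strokes): the one to remove.
- block_plain1: a square aluminium heating block 50 x 50 mm, 24 mm thick, about 0.16 kg. It starts lying flat with its four round wells up. Origin at the centre of the solid (12 mm over the bench when flat, either way up); its z axis points out of the face with the wells, so up at the start and straight down once turned over; x and y are square to its sides. From above it looks like the others; its underside has one straight slot (38 x 5 mm) only.
- block_plain2: a square aluminium heating block 50 x 50 mm, 24 mm thick, about 0.16 kg. It starts lying flat with its four round wells up. Origin at the centre of the solid (12 mm over the bench when flat, either way up); its z axis points out of the face with the wells, so up at the start and straight down once turned over; x and y are square to its sides. From above it looks like the others; its underside has one straight slot (38 x 5 mm) only.
- tray: open white plastic tray fixed to the bench, 130 x 130 mm outside, 30 mm high, walls and floor 4 mm thick. Origin at the centre of its underside, on the bench; x and y along its sides. It stands near either the left or the right front side of the work area.
- rack: bystander, fixed: grey tube rack 100 x 100 mm with capped tubes, 93 mm high to the caps. Origin at the centre of its underside.
- beaker: bystander, loose: glass beaker, 28 mm radius, 65 mm high. Origin at the centre of its underside (as for all the bystanders).
- jar1: bystander, loose: squat glass reagent jar with a blue cap, 30 mm radius, 80 mm high.
- jar2: bystander, loose: as jar1.
- vial1: bystander, loose: small glass vial standing upright, 12 mm radius, 40 mm high.
- vial2: bystander, loose: as vial1.
- dish: bystander, loose: flat covered glass dish, 30 mm radius, 14 mm high.
- timer: bystander, loose: white bench timer, 50 x 50 mm, 20 mm high; x and y along its sides.
Mind the look-alikes: they are no part of the job. What is shaped like the block_plain1 but turquoise is not meant.

How it is judged:
By the outcome, as a careful person would: the job done as asked, in the order asked, and still so for the second after the job is handed in, with the robot touching nothing.
It also fails if it takes over 72 s, if anything falls off the work surface, if the arm or the gripper's body presses on something with over 40 N, if the wrist force passes 120 N, or if a joint passes its speed limit or range.

### The arm

A 6-joint arm with a two-finger parallel gripper is mounted at the origin on the work surface. World frame = base frame: x ahead of the robot, y to its left, z up, the work surface at z = 0. Lengths are in m, angles in rad, forces in N, time in s.
With the tool pointing down it reaches from about 0.3 to 0.75 m from the base axis. Payload 8.5 kg.
Tool frame: the origin (TCP) lies on the centre line of the jaws, within the pads' length; the fingertips stand 11 mm ahead of it and the grasp point (between the pads) lies 8 mm behind it; z points along the fingers, y is the line along which they close (so a half turn about z gives the same grasp; the last joint's range is limited). The gripper opens to 85 mm and grips with 20 to 120 N. Pads are 22 mm wide; open, the fingers measure 114 mm over their backs; the gripper's body (76 mm by 85 mm) begins 54 mm behind the grasp point. The pads swing forward as they close: fully open they stand 13 mm farther back than shut.
Start: joints at [-1.375, 0.381, 1.297, -0, 1.464, -0.215], TCP at [0.22, -0.504, 0.242] pointing down, gripper open.
Joint ranges: [-3.11, 3.11], [-0.89, 2.33], [0.22, 2.48], [-1.42, 4.56], [0.17, 2.85], [-2.88, 2.88]. Speed limits (rad/s): [2.39, 2.39, 3.14, 3.14, 3.14, 3.14].

### API

Orientations are given as a unit quaternion [w, x, y, z].
In Python, from cell import arm gives the robot as it stands.
- The arm moves only by the tool play_rows, never from a script. Its argument "moves" is a list of rows, each a list of 7 numbers: the shift along the tool's x, y, z in m, then the turn, a rotation vector about the tool's x, y, z in degrees, then the opening, from -1 (shut) to 1 (fully open). A call has 1 to 10 rows; each row is the pose to reach, as a shift and turn from the pose commanded when the call began, along the tool's axes at that moment; what a row does not reach only later rows make up. A row lasts 1/8 s, in which the tool goes at most 62.5 mm and 10.7 degrees, less where a joint would pass 70% of its speed; a pose out of reach is approached as far as the arm can. A call with a gripper value outside its range is refused whole. The fingers move at their own pace and stop on an object; "squeeze" is the grip in N (left out, the last holds). Time passes only in rows, so rows that repeat a pose let the fingers close. It gives the time, the measured TCP pose, the force, the opening and the grip force at its end, in the units of the state.
- arm.state(): the state, without advancing time (a new reading comes with each control period).
- arm.get_image(name): name is "scene" or "top"; returns the picture (480x640x3 uint8, red, green, blue); there is no depth.
- arm.calibration(name): a dict with "vertical_fov" (degrees; the focal length in pixels is half the picture's height over the tangent of half this angle, whatever the lens; pixels are square), "cx", "cy" (the principal point, pixels), "R" (3x3) and "t" (3): a world point X has camera coordinates R X + t. Camera axes: x right, y down, z forward; pixel columns grow to the right and rows downward; lengths in m; the calibration is good to about 2 mm. A picture is of the moment at which its call begins. calibration takes no time and is no camera call.
- arm.hand_in(): hands the job in; it is judged then, once.
The state is a dict: "clock": time; "q": joint angles; "qvel": joint speeds; "joint_torque": joint torques, N m; "position": TCP position; "eef_rot": TCP orientation; "contact_force": force on the tool from outside, world axes, zero at the start; "torque": the same for the moment, N m; "width": opening from 0.0 (shut) to 1.0 (fully open); "finger_force": force on a finger pad.
Only numpy, scipy, OpenCV 4.12 (cv2) and the standard library are available. Lean on these libraries where they do the work, as an engineer would, in place of code of your own. Each camera call takes 0.05 s, during which the arm holds its last target. There are 200 camera calls.

## Working session

There is one attempt and no reset: what is moved stays moved. The work goes in short steps, Python scripts to look and compute and a tool call to move; the robot and the scene stay as the last step left them, time stands still between calls to the robot, and variables do not carry over. Pictures are saved under pics/ and viewed, at most 10 in all, crops included, and the job is handed in when it is done.

Besides the shell and the picture viewer there is one more tool, called after "Call:" by a JSON object that holds its "op" and its "data". play_rows: Moves the arm, as the interface text tells. Its arguments: {"type":"object","properties":{"moves":{"type":"array","items":{"type":"array","items":{"type":"number"}}},"squeeze":{"type":"number"}},"required":["moves"]}

```bash
ls; mkdir -p pics
python3 - <<'E'
from cell import arm
import cv2,json
for n in("scene","top"):
    cv2.imwrite(f"pics/{n}0.png",arm.get_image(n)[:,:,::-1]); print(arm.calibration(n))
print(arm.state())
E
```

```text
pics
{'vertical_fov': 43.195376566114106, 'cx': 315.2422434311512, 'cy': 235.73363236479656, 'R': array([[-0.40532255,  0.9139883 ,  0.01841257],
       [ 0.60969339,  0.28527605, -0.73952116],
       [-0.68116635, -0.28851858, -0.67288144]]), 't': array([ 0.20494092, -0.27650707,  1.43578086])}
{'vertical_fov': 57.098693306593674, 'cx': 321.1347932816216, 'cy': 248.46960325421438, 'R': array([[ 0.02759884, -0.99958003,  0.00883507],
       [-0.99592958, -0.02825458, -0.08559178],
       [ 0.08580547, -0.00643687, -0.99629112]]), 't': array([-0.01938296,  0.49516879,  0.89874629])}
{'clock': 0.1, 'q': array([-1.37527176e+00,  3.81123989e-01,  1.29816761e+00,  6.74535796e-05,
        1.46362461e+00, -2.15292430e-01]), 'qvel': array([ 0.00129024, -0.00049498, -0.00154084,  0.00081708, -0.00109305,
        0.00067   ]), 'joint_torque': array([ 3.10669282e-03, -4.49221265e+01, -2.31655598e+01, -2.01083822e-04,
        3.69722082e-03,  1.18664161e-05]), 'position': array([ 0.21961408, -0.50397582,  0.24178186]), 'eef_rot': array([-6.61417056e-04,  9.78978271e-01,  2.03963491e-01,  4.00701422e-05]), 'contact_force': array([ 0.5326945 ,  0.01583789, -0.29308939]), 'torque': array([ 0.03020858, -0.06220399,  0.03074953]), 'finger_force': 0.0, 'width': 0.9982967403272524}
```

View pics/top0.png

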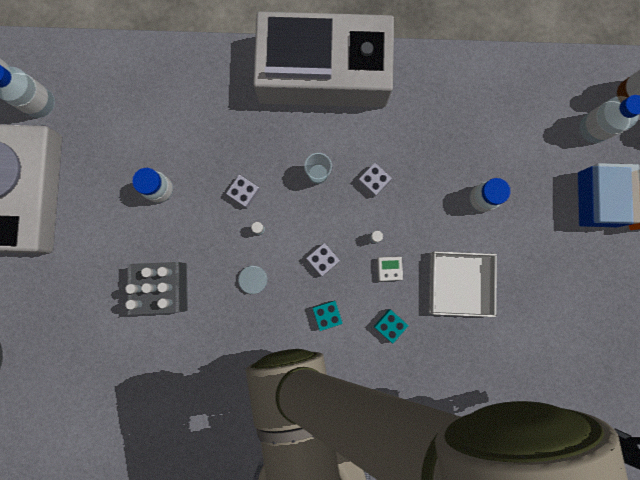

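View pics/scene0.png

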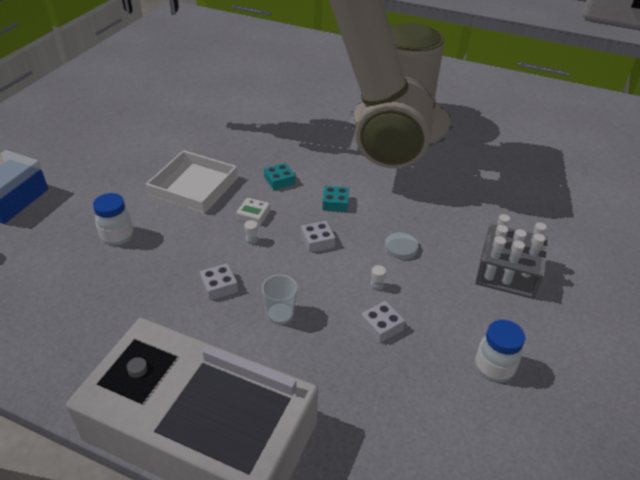

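The top view shows the silver blocks at (241,191), (375,180) and (322,260), the tray at (463,285), and the turquoise decoys at (327,316) and (391,326). The vials are at (257,229) and (376,237), the beaker at (318,167), the timer at (390,269) and the dish at (252,280). The scene view agrees with this.

```bash
cat > h.py <<'E'
import numpy as np,cv2
from cell import arm
from scipy.spatial.transform import Rotation as Ro
def ray(n,px,z):
    c=arm.calibration(n);f=240/np.tan(np.radians(c["vertical_fov"]/2));R=np.array(c["R"]);t=np.array(c["t"])
    px=np.atleast_2d(px).astype(float)
    d=np.c_[(px[:,0]-c["cx"])/f,(px[:,1]-c["cy"])/f,np.ones(len(px))]@R
    o=-R.T@t
    return o+d*((z-o[2])/d[:,2])[:,None]
def pose():
    s=arm.state();q=np.array(s["eef_rot"]);return np.array(s["position"]),Ro.from_quat(q[[1,2,3,0]])
def face(im,c,r=24,lo=150):
    """light square face near pixel c: minAreaRect of bright mask"""
    x0,y0=int(c[0]-r),int(c[1]-r);p=im[y0:y0+2*r,x0:x0+2*r].astype(int)
    m=((p.min(2)>lo)).astype(np.uint8)
    cs,_=cv2.findContours(m,cv2.RETR_EXTERNAL,cv2.CHAIN_APPROX_NONE)
    k=max(cs,key=cv2.contourArea);(cx,cy),wh,a=cv2.minAreaRect(k)
    return cv2.boxPoints(((cx+x0,cy+y0),wh,a)),wh
E
python3 - <<'E'
from h import *
im=cv2.imread("pics/top0.png")
print(im[191-12:191+13:4,225:258:4].min(2))
for c in[(241,191),(375,180),(322,260)]:
    x0,y0=c[0]-17,c[1]-17
    p=im[y0:y0+34,x0:x0+34].min(2)
    n,_,st,ce=cv2.connectedComponentsWithStats((p<75).astype(np.uint8))
    w=[ce[i]+[x0,y0] for i in range(1,n) if 10<st[i,4]<80 and st[i,2]<11 and st[i,3]<11]
    print(c,len(w),[int(s[4]) for s in st[1:]])
    W=ray("top",w,.024)
    b,wh=face(im,c); B=ray("top",b,.024)
    print("wells c",W.mean(0).round(4),"box c",B.mean(0).round(4),wh,"edges",[round(float(np.degrees(np.arctan2(*(B[(i+1)%4]-B[i])[[1,0]]))),1) for i in range(4)],
     "wdir",[round(float(np.degrees(np.arctan2(*(x-W[0])[[1,0]]))),1) for x in W[1:]], [round(float(np.linalg.norm(x-W[0])),4) for x in W[1:]])
for n,c,z in[("tray rim",(463,285),.03),("tray floor",(460,287),.004),("timer",(390,269),.02),("dish",(252,280),.014),("vial1",(257,226),.04),("vial2",(377,236),.04),("beaker",(318,160),.065),("teal1",(327,316),.024),("teal2",(391,326),.024),("jarR",(496,190),.08),("jarL",(147,181),.08),("rack",(155,285),.06)]: print(n,ray("top",c,z)[0].round(3))
print("tray corners",ray("top",[(432,253),(496,253),(497,316),(430,317)],.03).round(3))
E
```

```text
[[103 105  55 154 107 166 100 111 106]
 [100 106 112 104  38 150 150 112 106]
 [107  51 158 157 151 152  38 128 173]
 [ 55 156  41  62 152 152  51 157  91]
 [ 53 145 107 152  81  67 157 118 104]
 [ 59  57  59 150  38  38 148 102 105]
 [110  65  59  55 146 158  92 105 109]]
(241, 191) 4 [166, 31, 32, 31, 30]
wells c [0.6139 0.1642 0.024 ] box c [0.6138 0.1634 0.024 ] (22.742706298828125, 22.46535873413086) edges [-30.9, -122.3, 148.9, 57.9] wdir [-122.2, 149.0, -166.6] [0.0232, 0.0228, 0.0325]
(375, 180) 4 [203, 31, 31, 31, 31]
wells c [ 0.6475 -0.115   0.024 ] box c [ 0.6478 -0.1154  0.024 ] (22.175342559814453, 22.126605987548828) edges [-41.1, -132.2, 138.7, 47.9] wdir [140.0, -132.2, -176.3] [0.0231, 0.0232, 0.0326]
(322, 260) 4 [194, 31, 32, 32, 34]
wells c [ 0.4734 -0.0092  0.024 ] box c [ 0.4739 -0.0099  0.024 ] (22.577302932739258, 22.953590393066406) edges [-47.1, -137.4, 132.7, 42.8] wdir [131.1, -137.2, 176.9] [0.0232, 0.0227, 0.0325]
tray rim [ 0.428 -0.299  0.03 ]
tray floor [ 0.424 -0.302  0.004]
timer [ 0.457 -0.15   0.02 ]
dish [0.426 0.137 0.014]
vial1 [0.536 0.127 0.04 ]
vial2 [ 0.523 -0.119  0.04 ]
beaker [0.671 0.006 0.065]
teal1 [ 0.357 -0.021  0.024]
teal2 [ 0.34  -0.153  0.024]
jarR [ 0.617 -0.348  0.08 ]
jarL [0.614 0.342 0.08 ]
rack [0.41  0.321 0.06 ]
tray corners [[ 0.492 -0.235  0.03 ]
 [ 0.496 -0.368  0.03 ]
 [ 0.366 -0.369  0.03 ]
 [ 0.361 -0.232  0.03 ]]
```

```bash
cat >> h.py <<'E'
def tool(c,uyaw,tilt,d=.008):
    """Tool pose: TCP d behind point c; u=outward horizontal dir; tilt deg>0 leans pointing inward (-u). y axis at uyaw+90."""
    a=np.radians(uyaw);u=np.array([np.cos(a),np.sin(a),0]);t=np.radians(tilt)
    z=-np.sin(t)*u-np.array([0,0,np.cos(t)]);y=np.array([-u[1],u[0],0]);x=np.cross(y,z)
    return np.array(c)-d*z,Ro.from_matrix(np.c_[x,y,z])
def rows(wps,start=None):
    """wps: [(pos,rot,opening)]; prints rows relative to start (measured pose)"""
    p0,r0=start or pose();pp,pr=p0,r0
    for p,r,o in wps:
        v=np.degrees((r0.inv()*r).as_rotvec());s=r0.inv().apply(p-p0)
        st=max(np.linalg.norm(p-pp)/.0625,np.degrees((pr.inv()*r).magnitude())/10.7)
        print([*[float(q) for q in s.round(3)],*[float(q) for q in v.round(1)],o],"steps %.1f"%st);pp,pr=p,r
E
python3 - <<'E'
from h import *
p,r=tool([.4735,-.0095,.012],-47,35,.15)
p1,r1=tool([.4735,-.0095,.012],-47,35,.008)
print(p,p1)
rows([(p,r,1),(p1,r1,1)])
E
```

```text
[ 0.53217673 -0.07242309  0.13487281] [ 0.47662943 -0.0128559   0.01855322]
[0.459, -0.271, 0.107, 33.3, 23.5, -105.6, 1] steps 10.6
[0.432, -0.347, 0.224, 33.3, 23.5, -105.6, 1] steps 2.3
```

Call:
{"op": "play_rows", "data": {"moves": [[0.459,-0.271,0.107,33.3,23.5,-105.6,1],[0.459,-0.271,0.107,33.3,23.5,-105.6,1],[0.459,-0.271,0.107,33.3,23.5,-105.6,1],[0.459,-0.271,0.107,33.3,23.5,-105.6,1],[0.459,-0.271,0.107,33.3,23.5,-105.6,1],[0.459,-0.271,0.107,33.3,23.5,-105.6,1],[0.459,-0.271,0.107,33.3,23.5,-105.6,1],[0.459,-0.271,0.107,33.3,23.5,-105.6,1],[0.459,-0.271,0.107,33.3,23.5,-105.6,1],[0.459,-0.271,0.107,33.3,23.5,-105.6,1]]}}

```text
clock: 1.35
position: [0.5328, -0.0698, 0.1342]
eef_rot: [-0.268, 0.421, 0.859, 0.115]
contact_force: [-0.1, -1.7, 0.3]
width: 1.0
finger_force: 0.0
```

Run:
```python
from h import *
s=arm.state();print(s["clock"],s["q"].round(4),s["position"].round(4),s["eef_rot"].round(4))
p,r=tool([.4735,-.0095,.012],-47,35,.15);rows([(p,r,1)])
```

```text
1.35 [-0.4561  0.6767  1.221   0.2284  1.7919 -1.1268] [ 0.5328 -0.0698  0.1342] [-0.2681  0.4215  0.8586  0.1154]
[-0.001, -0.002, -0.001, 1.4, 1.0, -4.9, 1] steps 0.5
```

```bash
cat >> h.py <<'E'
from scipy.optimize import least_squares
import os
LIM=np.array([[-3.11,3.11],[-.89,2.33],[.22,2.48],[-1.42,4.56],[.17,2.85],[-2.88,2.88]])
def fk(q,k,s4=1,s6=-1):
    h,L1,L2,LT,a=k
    R=Ro.from_euler('z',q[0])*Ro.from_euler('y',q[1]); p=np.array([0,0,h])+R.apply([0,0,L1])
    R=R*Ro.from_euler('y',q[2]); p=p+R.apply([a,0,L2])
    R=R*Ro.from_euler('z',s4*q[3])*Ro.from_euler('y',q[4]); p=p+R.apply([0,0,LT])
    return p,R*Ro.from_euler('z',-s6*q[5])
E
python3 - <<'E'
from h import *
Q=[[-1.37527,.38112,1.29817,.00007,1.46362,-.21529],[-.4561,.6767,1.2210,.2284,1.7919,-1.1268]]
P=[[.21961,-.50398,.24178],[.5328,-.0698,.1342]];E=[[-.00066,.97898,.20396,.00004],[-.2681,.4215,.8586,.1154]]
for s4 in(1,-1):
  for s6 in(1,-1):
    f=lambda k:np.concatenate([fk(q,k,s4,s6)[0]-p for q,p in zip(Q,P)])
    s=least_squares(f,[.2,.4,.35,.25,0])
    A=[(fk(q,s.x,s4,s6)[1].inv()*Ro.from_quat(np.array(e)[[1,2,3,0]])).as_rotvec(degrees=True).round(1).tolist() for q,e in zip(Q,E)]
    print(s4,s6,s.x.round(4),np.abs(s.fun).max().round(4),A)
E
```

```text
1 1 [-0.1513  2.0864 -0.1538  0.7788  0.7861] 0.1152 [[0.0, 0.0, 65.3], [-0.0, -0.0, -39.1]]
1 -1 [-0.1513  2.0864 -0.1538  0.7788  0.7861] 0.1152 [[0.0, 0.0, 90.0], [0.0, -0.0, 90.0]]
-1 1 [ 0.6712 -2.4499  1.3234 -0.7788 -1.2163] 0.1152 [[-0.0, 0.0, 65.3], [-18.5, 18.5, -44.2]]
-1 -1 [ 0.6712 -2.4499  1.3234 -0.7788 -1.2163] 0.1152 [[-0.0, 0.0, 90.0], [-26.3, -9.4, 82.7]]
```

Run:
```python
from h import *
Q=[[-1.37527,.38112,1.29817,.00007,1.46362,-.21529],[-.4561,.6767,1.2210,.2284,1.7919,-1.1268]]
P=[[.21961,-.50398,.24178],[.5328,-.0698,.1342]]
def f(k,m):
    o=[]
    for q,p in zip(Q,P):
        x,R=fk(q,[*k[:4],0]);R0=Ro.from_euler('z',q[0])
        Rw=R*Ro.from_euler('z',-q[5])
        R4=Rw*Ro.from_euler('y',-q[4])
        x=x+(R0 if m==0 else Rw).apply([0,k[4],0])+(R4.apply([k[5],0,0]) if m==2 else 0)
        o+=list(x-p)
    return o
for m in(0,1):
    s=least_squares(f,[.2,.4,.35,.25,.1],args=(m,));print(m,s.x.round(4),np.abs(s.fun).max().round(5))
```

```text
0 [0.1053 0.4519 0.3714 0.2443 0.1178] 0.0015
1 [0.1026 0.4488 0.3722 0.2519 0.1167] 0.01481
```

```bash
cat >> h.py <<'E'
K=[.1053,.4519,.3714,.2443,0]
def ik(p,r,q0):
    def f(q):
        x,R=fk(q,K);x=x+Ro.from_euler('z',q[0]).apply([0,.1178,0]);R=R*Ro.from_euler('z',np.pi/2)
        return np.r_[(x-p)*5,(R.inv()*r).as_rotvec()]
    s=least_squares(f,np.clip(q0,LIM[:,0]+.01,LIM[:,1]-.01),bounds=(LIM[:,0],LIM[:,1]))
    return s.x,np.abs(s.fun).max()
BL={'A':([.614,.164],-31.5),'B':([.6475,-.115],-41.5),'C':([.4735,-.0095],-47)}
E
python3 - <<'E'
from h import *
q0=np.array([-.4561,.6767,1.2210,.2284,1.7919,-1.1268])
for b,us in[('C',[-47]),('B',[-41.5,48]),('A',[-31.5,58.5])]:
  for u in us:
    for t,off in((40,0),(35,0),(25,0),(15,0),(0,0),(-50,0),(-60,0),(-70,0)):
      best=None
      for s in(q0,q0+[.5,0,0,0,-.8,0],q0+[0,.3,-.4,0,-.8,0]):
        p,r=tool([*BL[b][0],.02],u,t);q,e=ik(p,r,s)
        if best is None or e<best[1]:best=(q,e)
      print(b,u,t,best[0].round(2),round(best[1],3))
E
```

```text
C -47 40 [-0.41  0.72  1.53  0.26  1.55 -1.26] 0.0
C -47 35 [-0.4   0.67  1.57  0.24  1.47 -1.25] 0.0
C -47 25 [-0.37  0.59  1.66  0.19  1.3  -1.21] 0.0
C -47 15 [-0.34  0.51  1.75  0.13  1.12 -1.16] 0.0
C -47 0 [-0.27  0.41  1.89 -0.    0.84 -1.02] 0.0
C -47 -50 [ 0.05  0.4   2.16 -1.42  0.63  0.57] 0.114
C -47 -60 [ 0.14  0.46  2.11 -1.42  0.8   0.67] 0.189
C -47 -70 [ 0.22  0.55  2.06 -1.42  0.99  0.79] 0.282
B -41.5 40 [-0.43  1.22  0.49  0.22  2.1  -1.23] 0.0
B -41.5 35 [-0.42  1.14  0.61  0.19  1.97 -1.25] 0.0
B -41.5 25 [-0.41  1.01  0.82  0.13  1.72 -1.26] 0.0
B -41.5 15 [-0.39  0.9   1.01  0.09  1.48 -1.25] 0.0
B -41.5 0 [-0.36  0.76  1.25 -0.    1.13 -1.2 ] 0.0
B -41.5 -50 [-0.21  0.61  1.78 -1.42  0.39  0.23] 0.098
B -41.5 -60 [-0.17  0.63  1.75 -1.42  0.48  0.26] 0.235
B -41.5 -70 [-0.13  0.66  1.7  -1.42  0.6   0.31] 0.362
B 48 40 [-0.15  1.06  0.83 -0.57  1.67 -2.49] 0.0
B 48 35 [-0.17  1.01  0.88 -0.51  1.6  -2.5 ] 0.0
B 48 25 [-0.21  0.93  1.   -0.38  1.46 -2.53] 0.0
B 48 15 [-0.27  0.85  1.1  -0.24  1.31 -2.6 ] 0.0
B 48 0 [-0.36  0.76  1.25 -0.    1.13 -2.76] 0.0
B 4
[... 308 characters left out ...]
7] 0.0
A -31.5 15 [ 0.02  0.82  1.16  0.14  1.38 -1.05] 0.0
A -31.5 0 [ 0.07  0.72  1.34  0.    1.08 -0.95] 0.0
A -31.5 -50 [ 0.31  0.64  1.78 -1.42  0.62  0.48] 0.03
A -31.5 -60 [ 0.35  0.68  1.72 -1.42  0.76  0.51] 0.133
A -31.5 -70 [ 0.4   0.74  1.66 -1.42  0.91  0.57] 0.225
A 58.5 40 [ 0.25  1.07  0.79 -0.48  1.79 -2.32] 0.0
A 58.5 35 [ 0.24  1.02  0.87 -0.42  1.7  -2.31] 0.0
A 58.5 25 [ 0.2   0.92  1.01 -0.32  1.52 -2.33] 0.0
A 58.5 15 [ 0.15  0.83  1.15 -0.2   1.34 -2.37] 0.0
A 58.5 0 [ 0.07  0.72  1.34 -0.    1.08 -2.52] 0.0
A 58.5 -50 [-0.07  0.59  1.63  0.64  0.75 -2.88] 0.367
A 58.5 -60 [-0.08  0.59  1.64  0.72  0.75 -2.88] 0.486
A 58.5 -70 [-0.1   0.59  1.64  0.81  0.78 -2.88] 0.6
```

```bash
cat >> h.py <<'E'
FL=Ro.from_euler('z',np.pi)
E
python3 - <<'E'
from h import *
for b,us in[('C',[-47,43,133,-137]),('B',[-41.5,48,138.5,-132]),('A',[-31.5,58.5,148.5,-121.5])]:
  for u in us:
   for fl in(0,1):
    for T in(60,50,40):
      best=None
      for j4 in(0,.8,2.5,-.8):
       for j6 in(-1.5,0,1.5):
        q=np.array([np.arctan2(BL[b][0][1],BL[b][0][0])-.2,.8,1.2,j4,1.2,j6]);S=[];E=0
        for t in np.arange(T,T-91,-10):
          p,r=tool([*BL[b][0],.03],u,t)
          if fl:r=r*FL
          q,e=ik(p,r,q);S.append(q);E=max(E,e)
          if e>.005:break
        if E<.005:
          S=np.array(S);m=np.abs(np.diff(S,axis=0)).max(0)
          if best is None or m.max()<best[0].max():best=(m,S)
      if best:print(b,u,fl,T,'step',best[0].round(2),'q0',best[1][0].round(2),'q9',best[1][-1].round(2))
E
```

```text
C -47 0 60 step [0.07 0.09 0.09 0.47 0.18 0.5 ] q0 [-0.45  0.88  1.38  0.34  1.88 -1.27] q9 [-0.09  0.32  2.13 -0.9   0.44 -0.06]
C 43 1 60 step [0.1  0.09 0.09 0.31 0.16 0.35] q0 [ 0.03  0.89  1.37 -0.62  1.76  1.03] q9 [-0.55  0.31  2.14  0.82  0.72 -0.37]
C 43 1 50 step [0.1  0.09 0.09 0.31 0.16 0.35] q0 [ 0.01  0.8   1.44 -0.55  1.62  1.01] q9 [-0.65  0.34  2.22  1.09  0.8  -0.7 ]
C 43 1 40 step [0.1  0.09 0.09 0.31 0.16 0.35] q0 [-0.03  0.71  1.52 -0.47  1.47  0.97] q9 [-0.73  0.39  2.28  1.27  0.92 -0.97]
C -137 0 60 step [0.1  0.09 0.09 0.31 0.16 0.35] q0 [-0.81  0.48  2.33  1.39  1.08 -1.18] q9 [-0.07  0.62  1.6  -0.39  1.32  0.92]
C -137 0 50 step [0.1  0.09 0.09 0.31 0.16 0.35] q0 [-0.73  0.39  2.28  1.27  0.92 -0.97] q9 [-0.03  0.71  1.52 -0.47  1.47  0.97]
C -137 0 40 step [0.1  0.09 0.09 0.31 0.16 0.35] q0 [-0.65  0.34  2.22  1.09  0.8  -0.7 ] q9 [ 0.01  0.8   1.44 -0.55  1.62  1.01]
B 48 1 60 step [0.07 0.1  0.11 0.23 0.14 0.21] q0 [-0.09  1.24  0.59 -0.84  1.95  0.59] q9 [-0.55  0.67  1.5   0.64  0.97 -0.19]
B 48 1 50 step [0.07 0.09 0.11 0.23 0.14 0.21] q0 [-0.12  1.1
[... 1209 characters left out ...]
 [-0.18  0.59  1.75  1.    0.79 -0.35]
A 58.5 1 40 step [0.06 0.1  0.15 0.3  0.18 0.31] q0 [ 0.25  1.06  0.78 -0.48  1.81  0.81] q9 [-0.23  0.61  1.83  1.26  0.87 -0.64]
A 148.5 1 40 step [0.05 0.11 0.14 0.42 0.2  0.43] q0 [ 0.26  0.6   1.73 -1.08  0.56  0.11] q9 [-0.07  1.16  0.68  0.42  2.08 -1.03]
A -121.5 0 60 step [0.06 0.1  0.14 0.3  0.18 0.31] q0 [-0.28  0.66  1.88  1.46  1.   -0.87] q9 [ 0.22  0.96  0.93 -0.37  1.63  0.82]
A -121.5 0 50 step [0.06 0.1  0.15 0.3  0.18 0.31] q0 [-0.23  0.61  1.83  1.26  0.87 -0.64] q9 [ 0.25  1.06  0.78 -0.48  1.81  0.81]
A -121.5 0 40 step [0.06 0.11 0.15 0.3  0.18 0.31] q0 [-0.18  0.59  1.75  1.    0.79 -0.35] q9 [ 0.28  1.18  0.63 -0.6   1.98  0.77]
```

```bash
cat >> h.py <<'E'
def T(c,u,t,d=.008,fl=1):
    p,r=tool(c,u,t,d);return p,(r*FL if fl else r)
E
python3 - <<'E'
from h import *
c=[.4735,-.0095,.012]
rows([(*T(c,43,45,.10),1),(*T(c,43,45),1)])
E
```

```text
[0.047, 0.063, 0.091, 7.4, -61.8, 90.6, 1] steps 10.3
[0.005, -0.0, 0.144, 7.4, -61.8, 90.6, 1] steps 1.5
```

Call:
{"op": "play_rows", "data": {"moves": [[0.047,0.063,0.091,7.4,-61.8,90.6,1],[0.047,0.063,0.091,7.4,-61.8,90.6,1],[0.047,0.063,0.091,7.4,-61.8,90.6,1],[0.047,0.063,0.091,7.4,-61.8,90.6,1],[0.047,0.063,0.091,7.4,-61.8,90.6,1],[0.047,0.063,0.091,7.4,-61.8,90.6,1],[0.047,0.063,0.091,7.4,-61.8,90.6,1],[0.047,0.063,0.091,7.4,-61.8,90.6,1],[0.047,0.063,0.091,7.4,-61.8,90.6,1],[0.047,0.063,0.091,7.4,-61.8,90.6,1]]}}

```text
clock: 2.6
position: [0.5261, 0.0364, 0.0838]
eef_rot: [0.133, 0.859, 0.349, -0.349]
contact_force: [-0.8, 0.1, 0.5]
width: 1.004
finger_force: 0.0
```

Run:
```python
from h import *
s=arm.state();print(s["clock"],s["q"].round(3),s["position"].round(4),s["qvel"].round(2))
c=[.4735,-.0095,.012]
rows([(*T(c,43,45,.10),1),(*T(c,43,45),1)])
```

```text
2.6 [ 0.054  0.8    1.212 -0.467  1.746  0.919] [0.5261 0.0364 0.0838] [ 0.15  0.37 -0.37 -0.41  0.75  1.29]
[0.001, -0.002, 0.0, -0.1, -1.1, 1.2, 1] steps 0.2
[-0.0, -0.002, 0.092, -0.1, -1.1, 1.2, 1] steps 1.5
```

Call:
{"op": "play_rows", "data": {"moves": [[0.0,-0.001,0.03,0,-1,1,1],[0.0,-0.001,0.06,0,-1,1,1],[0.0,-0.001,0.06,0,-1,1,1]]}}

```text
clock: 2.98
position: [0.4939, 0.0082, 0.0395]
eef_rot: [0.136, 0.859, 0.342, -0.356]
contact_force: [-0.2, 0.7, 0.8]
width: 0.999
finger_force: 0.0
```

```bash
cat >> h.py <<'E'
def settle():
    s=arm.state();print("t",s["clock"],"q",s["q"].round(3),"p",s["position"].round(4),"F",s["contact_force"].round(1),"w",round(float(s["width"]),3),"ff",round(float(s["finger_force"]),1),"qv",round(float(abs(s["qvel"]).max()),2))
E
python3 - <<'E'
from h import *
settle()
rows([(*T([.4735,-.0095,.012],43,45),1)])
E
```

```text
t 2.975 q [ 0.014  0.818  1.352 -0.49   1.604  0.973] p [0.4939 0.0082 0.0395] F [-0.2  0.7  0.8] w 0.999 ff 0.0 qv 0.08
[0.0, -0.001, 0.031, -0.3, -0.2, 0.6, 1] steps 0.5
```

Call:
{"op": "play_rows", "data": {"moves": [[0,-0.001,0.031,0,0,0,1],[0,-0.001,0.031,0,0,0,1],[0,-0.001,0.031,0,0,0,-1],[0,-0.001,0.031,0,0,0,-1],[0,-0.001,0.031,0,0,0,-1],[0,-0.001,0.031,0,0,0,-1]], "squeeze": 50}}

```text
clock: 3.72
position: [0.4795, -0.005, 0.0194]
eef_rot: [0.138, 0.86, 0.342, -0.353]
contact_force: [1.6, 3.1, 6.1]
width: 0.573
finger_force: 52.4
```

Run:
```python
from h import *
settle()
c=np.array([.4735,-.0095,.012]);up=lambda z:c*[1,1,0]+[0,0,z]
print("lift/rot -> standing");s=T(c,43,45)
L=[(up(.03),45),(up(.045),33)]+[(up(.045),45-a) for a in(22,32,42,52,62,72,82,90)]
rows([(*T(x,43,t),-1) for x,t in L]+[(*T(up(.0255),43,-45),-1)],start=s)
```

```text
t 3.725 q [-0.008  0.826  1.417 -0.504  1.526  0.995] p [ 0.4795 -0.005   0.0194] F [1.6 3.1 6.1] w 0.573 ff 52.4 qv 0.0
lift/rot -> standing
[-0.013, -0.0, -0.013, 0.0, 0.0, 0.0, -1] steps 0.3
[-0.025, 0.0, -0.023, -0.0, 12.0, 0.0, -1] steps 1.1
[-0.026, 0.0, -0.023, -0.0, 22.0, -0.0, -1] steps 0.9
[-0.028, -0.0, -0.022, -0.0, 32.0, 0.0, -1] steps 0.9
[-0.029, -0.0, -0.021, -0.0, 42.0, 0.0, -1] steps 0.9
[-0.03, -0.0, -0.02, -0.0, 52.0, 0.0, -1] steps 0.9
[-0.03, 0.0, -0.019, -0.0, 62.0, 0.0, -1] steps 0.9
[-0.031, 0.0, -0.018, -0.0, 72.0, -0.0, -1] steps 0.9
[-0.031, -0.0, -0.016, -0.0, 82.0, 0.0, -1] steps 0.9
[-0.031, -0.0, -0.015, -0.0, 90.0, 0.0, -1] steps 0.7
[-0.018, -0.0, -0.002, -0.0, 90.0, 0.0, -1] steps 0.3
```

Call:
{"op": "play_rows", "data": {"moves": [[-0.018,0,-0.018,0,0,0,-1],[-0.025,0,-0.023,0,10,0,-1],[-0.026,0,-0.023,0,20,0,-1],[-0.028,0,-0.022,0,30,0,-1],[-0.029,0,-0.021,0,40,0,-1],[-0.03,0,-0.02,0,50,0,-1],[-0.03,0,-0.019,0,60,0,-1],[-0.031,0,-0.018,0,70,0,-1],[-0.031,0,-0.016,0,80,0,-1],[-0.031,0,-0.015,0,90,0,-1]]}}

```text
clock: 4.97
position: [0.4695, -0.0112, 0.0506]
eef_rot: [-0.131, 0.878, 0.351, 0.298]
contact_force: [1.0, 0.1, -2.6]
width: 0.574
finger_force: 51.9
```

Run:
```python
from h import *
settle();c=np.array([.4735,-.0095,.045])
rows([(*T(c,43,-45),-1),(*T(c-[0,0,.02],43,-45),-1)])
cv2.imwrite("pics/s1.png",arm.get_image("scene")[120:360,180:500,::-1].repeat(2,0).repeat(2,1))
```

```text
t 4.975 q [-0.63   0.517  2.068  1.063  0.772 -0.691] p [ 0.4695 -0.0112  0.0506] F [ 1.   0.1 -2.6] w 0.574 ff 51.9 qv 2.18
[-0.001, 0.001, -0.001, -1.5, 7.0, -0.1, -1] steps 0.7
[-0.014, 0.002, 0.015, -1.5, 7.0, -0.1, -1] steps 0.3
```

View pics/s1.png

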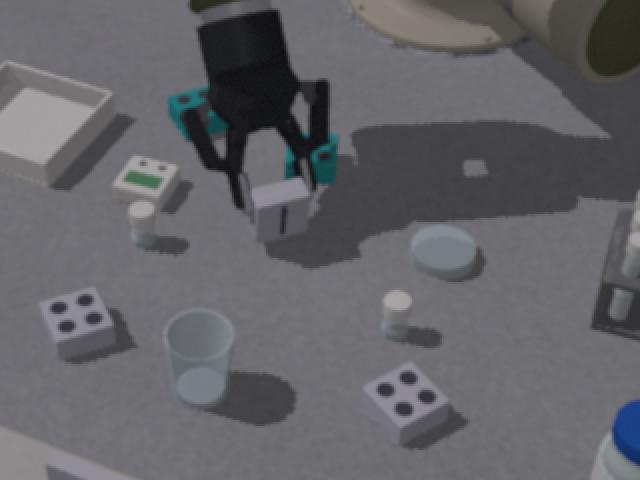

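The picture shows block C held upright at (280,215) with a single straight slot, so it is a plain one.

Call:
{"op": "play_rows", "data": {"moves": [[-0.001,0.0,-0.001,0,4,0,-1],[-0.001,0.0,-0.001,0,4,0,-1]]}}

```text
clock: 5.28
position: [0.4678, -0.0122, 0.0497]
eef_rot: [-0.144, 0.869, 0.345, 0.325]
contact_force: [-0.3, -0.0, -0.8]
width: 0.571
finger_force: 52.0
```

Run:
```python
from h import *
settle();c=np.array([.4735,-.0095,.045])
rows([(*T(c-[0,0,.02],43,-45),-1)])
```

```text
t 5.275 q [-0.669  0.541  2.093  1.144  0.812 -0.805] p [ 0.4678 -0.0122  0.0497] F [-0.3 -0.  -0.8] w 0.571 ff 52.0 qv 0.05
[-0.012, 0.002, 0.014, -1.6, 3.4, -0.3, -1] steps 0.4
```

Call:
{"op": "play_rows", "data": {"moves": [[-0.003,0.001,0.003,-1.5,3.4,0,-1],[-0.011,0.001,0.012,-1.5,3.4,0,-1],[-0.011,0.001,0.012,-1.5,3.4,0,-1]]}}

```text
clock: 5.65
position: [0.4682, -0.012, 0.0336]
eef_rot: [-0.143, 0.86, 0.337, 0.355]
contact_force: [-0.1, 0.4, -1.8]
width: 0.574
finger_force: 52.2
```

Run:
```python
from h import *
settle();c=np.array([.4735,-.0095,.025])
rows([(*T(c,43,-45),-1)])
print("swing",);s=T(c,43,-45);rows([(*T(c,43,-45+a),1) for a in range(10,100,10)],start=s)
```

```text
t 5.65 q [-0.695  0.607  2.139  1.302  0.816 -1.011] p [ 0.4682 -0.012   0.0336] F [-0.1  0.4 -1.8] w 0.574 ff 52.2 qv 0.01
[-0.002, 0.002, 0.002, -0.2, -0.0, -0.3, -1] steps 0.1
swing
[0.001, -0.0, 0.0, 0.0, -10.0, 0.0, 1] steps 0.9
[0.003, 0.0, 0.0, 0.0, -20.0, 0.0, 1] steps 0.9
[0.004, 0.0, 0.001, 0.0, -30.0, 0.0, 1] steps 0.9
[0.005, -0.0, 0.002, 0.0, -40.0, -0.0, 1] steps 0.9
[0.006, 0.0, 0.003, 0.0, -50.0, 0.0, 1] steps 0.9
[0.007, 0.0, 0.004, 0.0, -60.0, 0.0, 1] steps 0.9
[0.008, 0.0, 0.005, 0.0, -70.0, 0.0, 1] steps 0.9
[0.008, 0.0, 0.007, 0.0, -80.0, 0.0, 1] steps 0.9
[0.008, 0.0, 0.008, 0.0, -90.0, 0.0, 1] steps 0.9
```

Call:
{"op": "play_rows", "data": {"moves": [[-0.001,0,0.001,0,0,0,-1],[-0.0015,0,0.0015,0,0,0,-1],[-0.0015,0,0.0015,0,0,0,-1]]}}

```text
clock: 6.02
position: [0.4684, -0.012, 0.0332]
eef_rot: [-0.142, 0.859, 0.337, 0.357]
contact_force: [-10.2, -6.4, 23.1]
width: 0.57
finger_force: 55.3
```

Call:
{"op": "play_rows", "data": {"moves": [[0,0,0,0,0,0,1],[0,0,0,0,0,0,1],[0,0,0,0,0,0,1],[0,0,0,0,0,0,1]]}}

```text
clock: 6.52
position: [0.4681, -0.0123, 0.0315]
eef_rot: [-0.142, 0.86, 0.337, 0.356]
contact_force: [-0.5, 0.8, -1.3]
width: 1.002
finger_force: 0.0
```

Run:
```python
from h import *
settle();c=np.array([.4735,-.0095,.025])
rows([(*T(c,43,-45),1),(*T(c,43,45),1)])
```

```text
t 6.525 q [-0.696  0.614  2.142  1.311  0.815 -1.024] p [ 0.4681 -0.0123  0.0315] F [-0.5  0.8 -1.3] w 1.002 ff 0.0 qv 0.0
[-0.0, 0.002, 0.001, -0.1, -0.1, -0.3, 1] steps 0.0
[0.008, 0.002, 0.009, -0.3, -90.1, -0.1, 1] steps 8.4
```

Call:
{"op": "play_rows", "data": {"moves": [[0.001,0,0,0,-10,0,1],[0.003,0,0,0,-20,0,1],[0.004,0,0.001,0,-30,0,1],[0.005,0,0.002,0,-40,0,1],[0.006,0.001,0.003,0,-50,0,1],[0.007,0.001,0.004,0,-60,0,1],[0.008,0.001,0.005,0,-70,0,1],[0.008,0.001,0.007,0,-80,0,1],[0.008,0.001,0.008,0,-90,0,1],[0.008,0.001,0.008,0,-90,0,1]]}}

```text
clock: 7.78
position: [0.4774, -0.005, 0.0315]
eef_rot: [0.139, 0.859, 0.338, -0.358]
contact_force: [0.2, -0.6, 0.1]
width: 1.001
finger_force: 0.0
```

Run:
```python
from h import *
settle();c=np.array([.4735,-.0095,.025])
rows([(*T(c,43,45),1)])
im=arm.get_image("top");cv2.imwrite("pics/t1.png",im[200:320,250:410,::-1].repeat(4,0).repeat(4,1))
```

```text
t 7.775 q [-0.006  0.811  1.414 -0.506  1.554  0.992] p [ 0.4774 -0.005   0.0315] F [ 0.2 -0.6  0.1] w 1.001 ff 0.0 qv 1.14
[0.0, 0.001, 0.001, -0.2, 0.2, 0.1, 1] steps 0.0
```

View pics/t1.png

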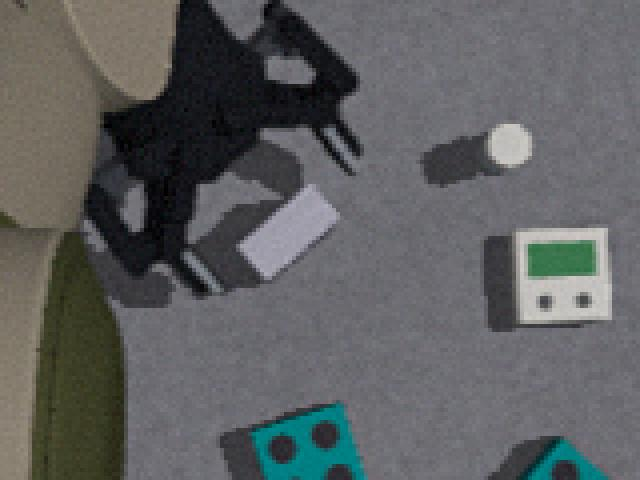

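The block stands on its side at crop pixel (290,232), between the open fingers, and nothing else has moved. I'll measure its centre from the top face.

Run:
```python
from h import *
im=arm.get_image("top")
for lo in(140,150):
    b,wh=face(im,(322,258),14,lo);B=ray("top",b,.05);print(B.mean(0).round(4),wh,[round(float(np.degrees(np.arctan2(*(B[(i+1)%4]-B[i])[[1,0]]))),1) for i in range(4)],np.linalg.norm(np.diff(B,axis=0),axis=1).round(4))
c=np.r_[B.mean(0)[:2],.025];settle()
rows([(*T(c,43,45,.004),1)])
```

```text
[ 0.4751 -0.0075  0.05  ] (10.738058090209961, 23.970815658569336) [-47.7, -138.0, 132.2, 42.2] [0.0484 0.0217 0.0484]
[ 0.4752 -0.0073  0.05  ] (10.428508758544922, 23.627880096435547) [-47.4, -137.6, 132.5, 42.5] [0.0477 0.0211 0.0477]
t 7.875 q [-0.006  0.813  1.415 -0.504  1.55   0.991] p [ 0.4772 -0.0044  0.0296] F [-0.3 -0.7  0.3] w 1.002 ff 0.0 qv 0.1
[0.001, 0.001, 0.002, -0.3, 0.1, 0.3, 1] steps 0.0
```

Call:
{"op": "play_rows", "data": {"moves": [[0,0.001,0,0,0,0,1],[0,0.001,0,0,0,0,-1],[0,0.001,0,0,0,0,-1],[0,0.001,0,0,0,0,-1],[0,0.001,0,0,0,0,-1]]}}

```text
clock: 8.5
position: [0.4778, -0.0065, 0.0325]
eef_rot: [0.138, 0.86, 0.338, -0.356]
contact_force: [0.2, 0.9, 6.5]
width: 0.576
finger_force: 52.8
```

Call:
{"op": "play_rows", "data": {"moves": [[-0.018,0,-0.018,0,0,0,-1],[-0.02,0,-0.018,0,10,0,-1],[-0.021,0,-0.018,0,20,0,-1],[-0.023,0,-0.017,0,30,0,-1],[-0.024,0,-0.016,0,40,0,-1],[-0.025,0,-0.015,0,50,0,-1],[-0.025,0,-0.014,0,60,0,-1],[-0.026,0,-0.013,0,70,0,-1],[-0.026,0,-0.011,0,80,0,-1],[-0.026,0,-0.01,0,90,0,-1]]}}

```text
clock: 9.75
position: [0.4681, -0.0118, 0.0564]
eef_rot: [-0.129, 0.879, 0.347, 0.3]
contact_force: [0.3, 0.2, -1.4]
width: 0.572
finger_force: 52.1
```

Run:
```python
from h import *
settle();c=np.array([.4752,-.0074,.04])
rows([(*T(c,43,-45),-1),(*T(c-[0,0,.022],43,-45),-1)])
```

```text
t 9.75 q [-0.634  0.501  2.071  1.057  0.776 -0.676] p [ 0.4681 -0.0118  0.0564] F [ 0.3  0.2 -1.4] w 0.572 ff 52.1 qv 2.18
[-0.005, 0.002, 0.01, -1.1, 6.9, -0.3, -1] steps 0.7
[-0.018, 0.002, 0.027, -1.1, 6.9, -0.3, -1] steps 0.4
```

Call:
{"op": "play_rows", "data": {"moves": [[-0.001,0,0.001,-1,6,0,-1],[-0.008,0.001,0.01,-1,6.5,0,-1],[-0.019,0.001,0.022,-1,6.5,0,-1],[-0.021,0.001,0.024,-1,6.5,0,-1],[-0.021,0.001,0.024,-1,6.5,0,-1]]}}

```text
clock: 10.38
position: [0.467, -0.0129, 0.0242]
eef_rot: [-0.141, 0.863, 0.337, 0.35]
contact_force: [-0.9, -0.2, -1.5]
width: 0.572
finger_force: 52.2
```

Run:
```python
from h import *
settle();c=np.array([.4752,-.0074,.012])
rows([(*T(c,43,-45),-1)])
```

```text
t 10.375 q [-0.693  0.628  2.143  1.318  0.799 -1.035] p [ 0.467  -0.0129  0.0242] F [-0.9 -0.2 -1.5] w 0.572 ff 52.2 qv 0.01
[-0.002, 0.002, 0.008, -0.2, 0.6, -0.4, -1] steps 0.1
```

Call:
{"op": "play_rows", "data": {"moves": [[-0.004,0.001,0.004,0,0.6,0,-1],[-0.005,0.001,0.005,0,0.6,0,-1],[-0.005,0.001,0.005,0,0.6,0,-1]]}}

```text
clock: 10.75
position: [0.4677, -0.0136, 0.0172]
eef_rot: [-0.143, 0.861, 0.336, 0.355]
contact_force: [0.6, -0.3, -1.1]
width: 0.576
finger_force: 52.1
```

Call:
{"op": "play_rows", "data": {"moves": [[-0.0007,0,0.0007,0,0,0,-1],[-0.0014,0,0.0014,0,0,0,-1],[-0.0014,0,0.0014,0,0,0,-1]]}}

```text
clock: 11.12
position: [0.4677, -0.0135, 0.0161]
eef_rot: [-0.143, 0.86, 0.336, 0.356]
contact_force: [-6.5, -3.2, 13.3]
width: 0.576
finger_force: 53.9
```

Call:
{"op": "play_rows", "data": {"moves": [[0,0,0,0,0,0,1],[0,0,0,0,0,0,1],[0,0,0,0,0,0,1],[0,0,0,0,0,0,1],[0,0,-0.06,0,0,0,1],[0,0,-0.1,0,0,0,1],[0,0,-0.1,0,0,0,1]]}}

```text
clock: 12.0
position: [0.4161, -0.0635, 0.0868]
eef_rot: [-0.141, 0.861, 0.336, 0.355]
contact_force: [0.0, 0.1, -0.0]
width: 0.998
finger_force: 0.0
```

Run:
```python
from h import *
settle();im=arm.get_image("top")
b,wh=face(im,(320,260),20,140);B=ray("top",b,.024);print(B.mean(0).round(4),wh)
c=[.6475,-.115,.012]
rows([(*T(c,48,-45,.10),1),(*T(c,48,-45),1)])
```

```text
t 12.0 q [-0.914  0.442  2.164  1.035  0.958 -0.895] p [ 0.4161 -0.0635  0.0868] F [ 0.   0.1 -0. ] w 0.998 ff 0.0 qv 0.06
[ 0.4738 -0.0092  0.024 ] (23.329877853393555, 23.329877853393555)
[0.044, 0.202, 0.047, 3.5, 0.0, -3.9, 1] steps 3.4
[0.043, 0.196, 0.138, 3.5, 0.0, -3.9, 1] steps 1.5
```

Call:
{"op": "play_rows", "data": {"moves": [[0.044,0.202,0.03,3.5,0,-3.9,1],[0.044,0.202,0.03,3.5,0,-3.9,1],[0.044,0.202,0.03,3.5,0,-3.9,1],[0.044,0.202,0.047,3.5,0,-3.9,1],[0.044,0.2,0.09,3.5,0,-3.9,1],[0.044,0.198,0.11,3.5,0,-3.9,1],[0.044,0.197,0.11,3.5,0,-3.9,1]]}}

```text
clock: 12.92
position: [0.6295, -0.1303, 0.0361]
eef_rot: [-0.159, 0.844, 0.376, 0.348]
contact_force: [0.3, -0.4, 0.1]
width: 0.996
finger_force: 0.0
```

Run:
```python
from h import *
settle()
rows([(*T([.6475,-.115,.012],48,-45),1)])
```

```text
t 12.925 q [-0.675  0.759  1.535  0.948  1.054 -0.526] p [ 0.6295 -0.1303  0.0361] F [ 0.3 -0.4  0.1] w 0.996 ff 0.0 qv 0.05
[-0.0, 0.003, 0.026, -0.4, 0.0, -0.1, 1] steps 0.4
```

Call:
{"op": "play_rows", "data": {"moves": [[0,0.003,0.026,0,0,0,1],[0,0.003,0.026,0,0,0,1],[0,0.003,0.026,0,0,0,-1],[0,0.003,0.026,0,0,0,-1],[0,0.003,0.026,0,0,0,-1],[0,0.003,0.026,0,0,0,-1]]}}

```text
clock: 13.68
position: [0.6441, -0.1212, 0.0202]
eef_rot: [-0.156, 0.844, 0.376, 0.349]
contact_force: [-4.3, -2.3, 6.6]
width: 0.575
finger_force: 52.8
```

Run:
```python
from h import *
settle()
c=np.array([.6475,-.115,.012]);c2=np.array([.652,-.139,.045])
L=[(c+[0,0,.02],-45),(c+[0,0,.033],-35)]+[(c+(c2-c)*min(1,a/50)*[1,1,0]+[0,0,.033],-45+a) for a in(20,30,40,50,60,70,80,90)]
rows([(*T(x,48,t),-1) for x,t in L]+[(*T([.652,-.139,.028],48,45),-1)],start=T(c,48,-45))
```

```text
t 13.675 q [-0.646  0.793  1.517  0.971  1.024 -0.53 ] p [ 0.6441 -0.1212  0.0202] F [-4.3 -2.3  6.6] w 0.575 ff 52.8 qv 0.0
[0.014, 0.0, -0.014, 0.0, 0.0, 0.0, -1] steps 0.3
[0.025, 0.0, -0.023, 0.0, -10.0, -0.0, -1] steps 0.9
[0.022, 0.008, -0.027, 0.0, -20.0, 0.0, -1] steps 0.9
[0.021, 0.012, -0.029, 0.0, -30.0, -0.0, -1] steps 0.9
[0.02, 0.016, -0.03, 0.0, -40.0, -0.0, -1] steps 0.9
[0.019, 0.019, -0.031, 0.0, -50.0, 0.0, -1] steps 0.9
[0.02, 0.019, -0.03, 0.0, -60.0, -0.0, -1] steps 0.9
[0.02, 0.019, -0.029, 0.0, -70.0, -0.0, -1] steps 0.9
[0.021, 0.019, -0.027, 0.0, -80.0, -0.0, -1] steps 0.9
[0.021, 0.019, -0.026, 0.0, -90.0, 0.0, -1] steps 0.9
[0.009, 0.019, -0.014, 0.0, -90.0, 0.0, -1] steps 0.3
```

Call:
{"op": "play_rows", "data": {"moves": [[0.018,0,-0.018,0,0,0,-1],[0.025,0.004,-0.023,0,-10,0,-1],[0.022,0.008,-0.027,0,-20,0,-1],[0.021,0.012,-0.029,0,-30,0,-1],[0.02,0.016,-0.03,0,-40,0,-1],[0.019,0.019,-0.031,0,-50,0,-1],[0.02,0.019,-0.03,0,-60,0,-1],[0.02,0.019,-0.029,0,-70,0,-1],[0.021,0.019,-0.027,0,-80,0,-1],[0.021,0.019,-0.026,0,-90,0,-1]]}}

```text
clock: 14.92
position: [0.6562, -0.1356, 0.0528]
eef_rot: [0.156, 0.843, 0.376, -0.352]
contact_force: [0.2, -0.8, -2.7]
width: 0.573
finger_force: 52.2
```

Run:
```python
from h import *
settle()
rows([(*T([.652,-.139,.045],48,45),-1),(*T([.652,-.139,.03],48,45),-1)])
```

```text
t 14.925 q [-0.16   1.005  0.833 -0.653  1.758  0.599] p [ 0.6562 -0.1356  0.0528] F [ 0.2 -0.8 -2.7] w 0.573 ff 52.2 qv 1.06
[0.002, -0.001, 0.001, -0.0, 0.3, 0.1, -1] steps 0.0
[0.012, -0.001, 0.012, -0.0, 0.3, 0.1, -1] steps 0.2
```

Call:
{"op": "play_rows", "data": {"moves": [[0.006,0,0.006,0,0,0,-1],[0.011,0,0.011,0,0,0,-1],[0.011,0,0.011,0,0,0,-1]]}}

```text
clock: 15.3
position: [0.6556, -0.1368, 0.037]
eef_rot: [0.154, 0.844, 0.376, -0.349]
contact_force: [-0.3, -0.4, -0.6]
width: 0.572
finger_force: 52.2
```

Call:
{"op": "play_rows", "data": {"moves": [[0.0015,0,0.0015,0,0,0,-1],[0.0025,0,0.0025,0,0,0,-1],[0.0025,0,0.0025,0,0,0,-1]]}}

```text
clock: 15.68
position: [0.656, -0.1359, 0.0334]
eef_rot: [0.155, 0.844, 0.377, -0.35]
contact_force: [0.2, 0.7, -1.7]
width: 0.571
finger_force: 52.2
```

Call:
{"op": "play_rows", "data": {"moves": [[0.0007,0,0.0007,0,0,0,-1],[0.0015,0,0.0015,0,0,0,-1],[0.0015,0,0.0015,0,0,0,-1]]}}

```text
clock: 16.05
position: [0.6561, -0.1357, 0.0318]
eef_rot: [0.155, 0.843, 0.377, -0.35]
contact_force: [-1.1, 1.8, 4.1]
width: 0.569
finger_force: 52.6
```

Run:
```python
from h import *
im=arm.get_image("scene");cv2.imwrite("pics/s2.png",im[200:340,150:350,::-1].repeat(3,0).repeat(3,1))
```

```text
(no output)
```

View pics/s2.png

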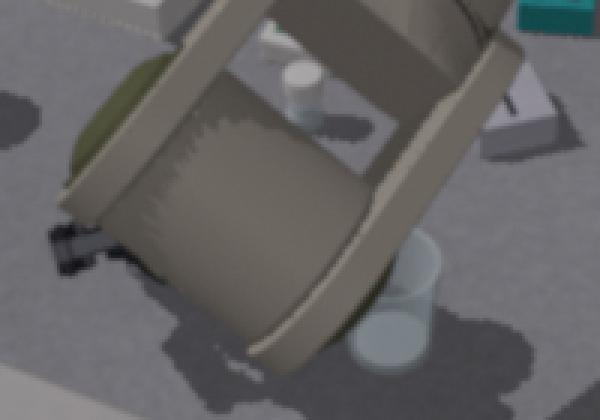

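The wrist hides block B. The beaker stands upright at (395,300), and flipped C shows its slot at (515,100). The 4 N reading means B is touching the bench, so I'll release it and swing.

Call:
{"op": "play_rows", "data": {"moves": [[0,0,0,0,0,0,1],[0,0,0,0,0,0,1],[0,0,0,0,0,0,1],[0,0,0,0,0,0,1]]}}

```text
clock: 16.6
position: [0.656, -0.1358, 0.031]
eef_rot: [0.155, 0.843, 0.377, -0.35]
contact_force: [-0.4, 0.2, 0.2]
width: 1.0
finger_force: 0.0
```

Call:
{"op": "play_rows", "data": {"moves": [[-0.001,0,0,0,10,0,1],[-0.003,0,0,0,20,0,1],[-0.004,0,0.001,0,30,0,1],[-0.005,0,0.002,0,40,0,1],[-0.006,0,0.003,0,50,0,1],[-0.007,0,0.004,0,60,0,1],[-0.008,0,0.005,0,70,0,1],[-0.008,0,0.007,0,80,0,1],[-0.008,0,0.008,0,90,0,1],[-0.008,0,0.008,0,90,0,1]]}}

```text
clock: 17.85
position: [0.6473, -0.1456, 0.0296]
eef_rot: [-0.158, 0.845, 0.374, 0.348]
contact_force: [0.9, 0.2, 0.4]
width: 1.005
finger_force: 0.0
```

Run:
```python
from h import *
settle()
im=arm.get_image("top");cv2.imwrite("pics/t2.png",im[120:240,310:470,::-1].repeat(4,0).repeat(4,1))
rows([(*T([.652,-.139,.025],48,-45),1)])
```

```text
t 17.85 q [-0.676  0.792  1.47   0.933  1.07  -0.492] p [ 0.6473 -0.1456  0.0296] F [0.9 0.2 0.4] w 1.005 ff 0.0 qv 0.09
[0.001, -0.001, 0.001, -0.2, 0.2, -0.1, 1] steps 0.0
```

View pics/t2.png

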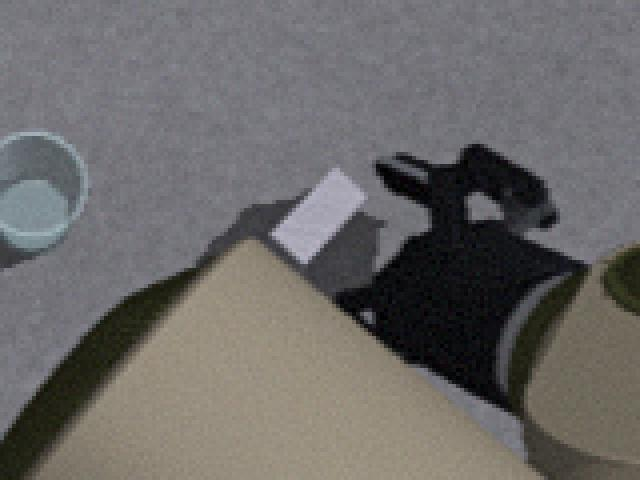

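Block B stands at crop (320,216), that is pixel (390,174), beside the fingers' closing line, and the beaker is clear. Next I grip and flip it.

Call:
{"op": "play_rows", "data": {"moves": [[0,0,0,0,0,0,-1],[0,0,0,0,0,0,-1],[0,0,0,0,0,0,-1],[0,0,0,0,0,0,-1]]}}

```text
clock: 18.4
position: [0.649, -0.1437, 0.032]
eef_rot: [-0.157, 0.844, 0.377, 0.349]
contact_force: [2.6, 2.2, 6.4]
width: 0.578
finger_force: 53.0
```

Run:
```python
from h import *
settle();im=arm.get_image("top");b,wh=face(im,(390,174),14,140);B=ray("top",b,.05);print(B.mean(0).round(4),wh)
p,r=pose();print("block in tool",r.inv().apply(np.r_[B.mean(0)[:2],.025]-p).round(4))
```

```text
t 18.4 q [-0.672  0.79   1.468  0.935  1.071 -0.494] p [ 0.649  -0.1437  0.032 ] F [2.6 2.2 6.4] w 0.578 ff 53.0 qv 0.01
[ 0.6517 -0.1414  0.05  ] (10.811594009399414, 22.9132080078125)
block in tool [-0.0024  0.0005  0.0075]
```

Call:
{"op": "play_rows", "data": {"moves": [[0.018,0,-0.018,0,0,0,-1],[0.02,0,-0.018,0,-10,0,-1],[0.021,0,-0.018,0,-20,0,-1],[0.023,0,-0.017,0,-30,0,-1],[0.024,0,-0.016,0,-40,0,-1],[0.025,0,-0.015,0,-50,0,-1],[0.025,0,-0.014,0,-60,0,-1],[0.026,0,-0.013,0,-70,0,-1],[0.026,0,-0.011,0,-80,0,-1],[0.026,0,-0.01,0,-90,0,-1]]}}

```text
clock: 19.7
position: [0.6562, -0.1353, 0.0564]
eef_rot: [0.157, 0.842, 0.377, -0.352]
contact_force: [0.0, -0.8, -2.0]
width: 0.575
finger_force: 52.6
```

Call:
{"op": "play_rows", "data": {"moves": [[0.006,0,0.006,0,0,0,-1],[0.012,0,0.012,0,0,0,-1],[0.021,0,0.021,0,0,0,-1],[0.021,0,0.021,0,0,0,-1]]}}

```text
clock: 20.2
position: [0.6553, -0.1364, 0.0261]
eef_rot: [0.154, 0.844, 0.377, -0.35]
contact_force: [-0.3, 0.1, -1.4]
width: 0.576
finger_force: 52.6
```

Run:
```python
from h import *
settle()
rows([(*T([.652,-.141,.012],48,45),-1)])
```

```text
t 20.2 q [-0.162  1.032  0.85  -0.644  1.721  0.624] p [ 0.6553 -0.1364  0.0261] F [-0.3  0.1 -1.4] w 0.576 ff 52.6 qv 0.02
[0.006, 0.001, 0.006, -0.1, -0.0, 0.2, -1] steps 0.1
```

Call:
{"op": "play_rows", "data": {"moves": [[0.004,0,0.004,0,0,0,-1],[0.0062,0,0.0062,0,0,0,-1],[0.0072,0,0.0072,0,0,0,-1],[0.0072,0,0.0072,0,0,0,-1]]}}

```text
clock: 20.7
position: [0.656, -0.1357, 0.0167]
eef_rot: [0.155, 0.843, 0.377, -0.35]
contact_force: [-0.3, -0.2, -1.6]
width: 0.579
finger_force: 52.6
```

Call:
{"op": "play_rows", "data": {"moves": [[0.0008,0,0.0008,0,0,0,-1],[0.0014,0,0.0014,0,0,0,-1],[0.0014,0,0.0014,0,0,0,-1]]}}

```text
clock: 21.08
position: [0.656, -0.1357, 0.0151]
eef_rot: [0.155, 0.843, 0.377, -0.35]
contact_force: [-0.3, 1.1, 0.7]
width: 0.576
finger_force: 52.7
```

Call:
{"op": "play_rows", "data": {"moves": [[0,0,0,0,0,0,1],[0,0,0,0,0,0,1],[0,0,0,0,0,0,1],[0,0,0,0,0,0,1],[0,0,-0.04,0,0,0,1],[-0.04,0,-0.08,0,0,0,1],[-0.07,0,-0.11,0,0,0,1],[-0.07,0,-0.11,0,0,0,1]]}}

```text
clock: 22.08
position: [0.6761, -0.115, 0.1461]
eef_rot: [0.157, 0.845, 0.376, -0.347]
contact_force: [1.0, 0.3, -0.3]
width: 1.0
finger_force: 0.0
```

Run:
```python
from h import *
settle();
c=np.array([.614,.164,.012])
p,r=T(c,58.5,45,.10);p2=p.copy();p2[2]=.14;p2[0]-=.03
rows([(p2,r,1),(p,r,1),(*T(c,58.5,45,.03),1)])
```

```text
t 22.075 q [-0.13   0.952  0.668 -0.674  1.939  0.489] p [ 0.6761 -0.115   0.1461] F [ 1.   0.3 -0.3] w 1.0 ff 0.0 qv 0.07
[0.157, -0.268, -0.148, -7.2, -0.2, -7.5, 1] steps 5.5
[0.211, -0.246, -0.122, -7.2, -0.2, -7.5, 1] steps 1.0
[0.212, -0.237, -0.052, -7.2, -0.2, -7.5, 1] steps 1.1
```

Call:
{"op": "play_rows", "data": {"moves": [[0.157,-0.268,-0.148,-7.2,0,-7.5,1],[0.157,-0.268,-0.148,-7.2,0,-7.5,1],[0.157,-0.268,-0.148,-7.2,0,-7.5,1],[0.157,-0.268,-0.148,-7.2,0,-7.5,1],[0.157,-0.268,-0.148,-7.2,0,-7.5,1],[0.157,-0.268,-0.148,-7.2,0,-7.5,1],[0.211,-0.246,-0.122,-7.2,0,-7.5,1],[0.212,-0.237,-0.075,-7.2,0,-7.5,1],[0.212,-0.237,-0.052,-7.2,0,-7.5,1],[0.212,-0.237,-0.052,-7.2,0,-7.5,1]]}}

```text
clock: 23.32
position: [0.622, 0.1817, 0.0275]
eef_rot: [0.184, 0.805, 0.452, -0.337]
contact_force: [0.5, -0.4, 0.2]
width: 0.998
finger_force: 0.0
```

Run:
```python
from h import *
settle();im=arm.get_image("top")
b,wh=face(im,(386,186),22,140);B=ray("top",b,.024);print("B now",B.mean(0).round(4),wh)
rows([(*T([.614,.164,.012],58.5,45,.007),1)])
```

```text
t 23.325 q [ 0.282  1.057  0.783 -0.522  1.899  0.813] p [0.622  0.1817 0.0275] F [ 0.5 -0.4  0.2] w 0.998 ff 0.0 qv 0.09
B now [ 0.6523 -0.1409  0.024 ] (21.92030906677246, 22.62741470336914)
[-0.002, 0.002, 0.019, -0.3, 0.0, 0.3, 1] steps 0.3
```

Call:
{"op": "play_rows", "data": {"moves": [[-0.002,0.002,0.019,0,0,0,1],[-0.002,0.002,0.019,0,0,0,1],[-0.002,0.002,0.019,0,0,0,-1],[-0.002,0.002,0.019,0,0,0,-1],[-0.002,0.002,0.019,0,0,0,-1],[-0.002,0.002,0.019,0,0,0,-1]]}}

```text
clock: 24.12
position: [0.6175, 0.1694, 0.0182]
eef_rot: [0.185, 0.806, 0.453, -0.334]
contact_force: [1.8, 3.0, 5.9]
width: 0.575
finger_force: 53.0
```

Run:
```python
from h import *
settle()
c=np.array([.614,.164,.012]);c2=np.array([.632,.1645,.045])
p,r=pose();print("block in tool",r.inv().apply(c-p).round(4))
L=[(c+[0,0,.02],45),(c+[0,0,.033],35)]+[(c+(c2-c)*min(1,a/50)*[1,1,0]+[0,0,.033],45-a) for a in(20,30,40,50,60,70,80,90)]
rows([(*T(x,58.5,t),-1) for x,t in L],start=T(c,58.5,45))
```

```text
t 24.125 q [ 0.269  1.048  0.834 -0.523  1.85   0.825] p [0.6175 0.1694 0.0182] F [1.8 3.  5.9] w 0.575 ff 53.0 qv 0.0
block in tool [-0.0002 -0.0001  0.0089]
[-0.014, 0.0, -0.014, 0.0, 0.0, 0.0, -1] steps 0.3
[-0.025, 0.0, -0.023, 0.0, 10.0, -0.0, -1] steps 0.9
[-0.023, 0.006, -0.026, -0.0, 20.0, -0.0, -1] steps 0.9
[-0.023, 0.009, -0.026, 0.0, 30.0, -0.0, -1] steps 0.9
[-0.023, 0.012, -0.027, 0.0, 40.0, -0.0, -1] steps 0.9
[-0.023, 0.015, -0.027, 0.0, 50.0, 0.0, -1] steps 0.9
[-0.023, 0.015, -0.026, -0.0, 60.0, 0.0, -1] steps 0.9
[-0.024, 0.015, -0.025, -0.0, 70.0, -0.0, -1] steps 0.9
[-0.024, 0.015, -0.024, -0.0, 80.0, -0.0, -1] steps 0.9
[-0.024, 0.015, -0.022, 0.0, 90.0, 0.0, -1] steps 0.9
```

Call:
{"op": "play_rows", "data": {"moves": [[-0.018,0,-0.018,0,0,0,-1],[-0.025,0.003,-0.023,0,10,0,-1],[-0.023,0.006,-0.026,0,20,0,-1],[-0.023,0.009,-0.026,0,30,0,-1],[-0.023,0.012,-0.027,0,40,0,-1],[-0.023,0.015,-0.027,0,50,0,-1],[-0.023,0.015,-0.026,0,60,0,-1],[-0.024,0.015,-0.025,0,70,0,-1],[-0.024,0.015,-0.024,0,80,0,-1],[-0.024,0.015,-0.022,0,90,0,-1]]}}

```text
clock: 25.38
position: [0.6291, 0.16, 0.0514]
eef_rot: [-0.187, 0.808, 0.453, 0.327]
contact_force: [0.4, 0.8, -1.6]
width: 0.576
finger_force: 52.2
```

Call:
{"op": "play_rows", "data": {"moves": [[-0.001,0,0.001,0,2,0,-1],[-0.001,0,0.001,0,2,0,-1]]}}

```text
clock: 25.62
position: [0.6288, 0.1599, 0.0486]
eef_rot: [-0.194, 0.804, 0.45, 0.338]
contact_force: [0.1, -0.5, -1.1]
width: 0.575
finger_force: 52.2
```

Run:
```python
from h import *
settle()
rows([(*T([.632,.1645,.03],58.5,-45),-1)])
```

```text
t 25.625 q [-0.205  0.703  1.645  1.116  0.856 -0.457] p [0.6288 0.1599 0.0486] F [ 0.1 -0.5 -1.1] w 0.575 ff 52.2 qv 0.03
[-0.009, 0.0, 0.009, -0.5, -0.9, -0.2, -1] steps 0.2
```

Call:
{"op": "play_rows", "data": {"moves": [[-0.006,0,0.006,0,-0.9,0,-1],[-0.0102,0,0.0102,0,-0.9,0,-1],[-0.0114,0,0.0114,0,-0.9,0,-1],[-0.0114,0,0.0114,0,-0.9,0,-1]]}}

```text
clock: 26.12
position: [0.6287, 0.1613, 0.0327]
eef_rot: [-0.191, 0.806, 0.452, 0.332]
contact_force: [-2.8, -0.9, 4.3]
width: 0.571
finger_force: 52.8
```

Call:
{"op": "play_rows", "data": {"moves": [[0,0,0,0,0,0,1],[0,0,0,0,0,0,1],[0,0,0,0,0,0,1],[0,0,0,0,0,0,1]]}}

```text
clock: 26.62
position: [0.6288, 0.1608, 0.0319]
eef_rot: [-0.191, 0.806, 0.451, 0.331]
contact_force: [-0.1, 0.2, 0.8]
width: 1.003
finger_force: 0.0
```

Call:
{"op": "play_rows", "data": {"moves": [[0.001,0,0,0,-10,0,1],[0.003,0,0,0,-20,0,1],[0.004,0,0.001,0,-30,0,1],[0.005,0,0.002,0,-40,0,1],[0.006,0,0.003,0,-50,0,1],[0.007,0,0.004,0,-60,0,1],[0.008,0,0.005,0,-70,0,1],[0.008,0,0.007,0,-80,0,1],[0.008,0,0.008,0,-90,0,1],[0.008,0,0.008,0,-90,0,1]]}}

```text
clock: 27.88
position: [0.6339, 0.1717, 0.0288]
eef_rot: [0.183, 0.803, 0.455, -0.337]
contact_force: [-0.4, 0.3, -0.2]
width: 0.997
finger_force: 0.0
```

Run:
```python
from h import *
settle()
im=arm.get_image("top");cv2.imwrite("pics/t3.png",im[130:250,180:340,::-1].repeat(4,0).repeat(4,1))
rows([(*T([.632,.1645,.025],58.5,45),1)])
```

```text
t 27.875 q [ 0.266  1.068  0.753 -0.536  1.907  0.781] p [0.6339 0.1717 0.0288] F [-0.4  0.3 -0.2] w 0.997 ff 0.0 qv 0.07
[-0.001, 0.001, 0.001, -0.3, -0.0, 0.6, 1] steps 0.1
```

View pics/t3.png

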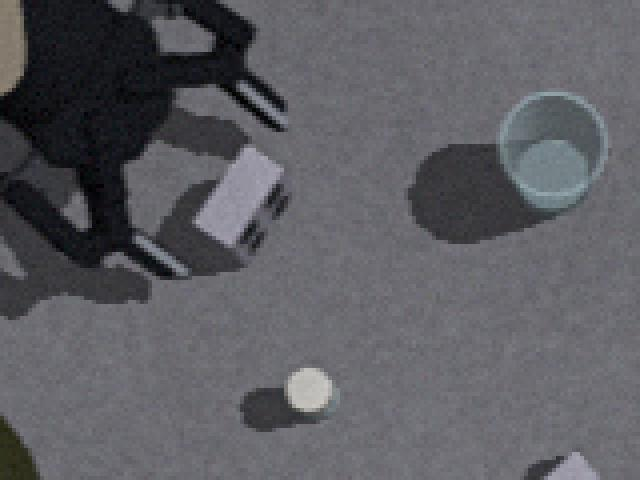

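Block A stands at crop (240,195), that is pixel (240,179), with its wells facing away from the tool. The vial and beaker are undisturbed.

Call:
{"op": "play_rows", "data": {"moves": [[0,0,0,0,0,0,-1],[0,0,0,0,0,0,-1],[0,0,0,0,0,0,-1],[0,0,0,0,0,0,-1]]}}

```text
clock: 28.42
position: [0.635, 0.1701, 0.0336]
eef_rot: [0.184, 0.805, 0.454, -0.335]
contact_force: [1.0, 0.3, 6.6]
width: 0.577
finger_force: 53.8
```

Run:
```python
from h import *
settle();im=arm.get_image("top");b,wh=face(im,(240,179),14,140);B=ray("top",b,.05);print(B.mean(0).round(4),wh)
p,r=pose();print("block in tool",r.inv().apply(np.r_[B.mean(0)[:2],.025]-p).round(4))
```

```text
t 28.425 q [ 0.264  1.061  0.752 -0.537  1.908  0.781] p [0.635  0.1701 0.0336] F [1.  0.3 6.6] w 0.577 ff 53.8 qv 0.0
[0.6333 0.165  0.05  ] (10.53930377960205, 23.297409057617188)
block in tool [0.0023 0.0012 0.0098]
```

Call:
{"op": "play_rows", "data": {"moves": [[-0.018,0,-0.018,0,0,0,-1],[-0.02,0,-0.018,0,10,0,-1],[-0.021,0,-0.018,0,20,0,-1],[-0.023,0,-0.017,0,30,0,-1],[-0.024,0,-0.016,0,40,0,-1],[-0.025,0,-0.015,0,50,0,-1],[-0.025,0,-0.014,0,60,0,-1],[-0.026,0,-0.013,0,70,0,-1],[-0.026,0,-0.011,0,80,0,-1],[-0.026,0,-0.01,0,90,0,-1]]}}

```text
clock: 29.72
position: [0.6291, 0.1606, 0.0593]
eef_rot: [-0.189, 0.807, 0.453, 0.329]
contact_force: [-0.4, 0.4, -1.7]
width: 0.57
finger_force: 53.1
```

Call:
{"op": "play_rows", "data": {"moves": [[-0.003,0,0.003,0,1,0,-1],[-0.01,0,0.01,0,1,0,-1],[-0.018,0,0.018,0,1,0,-1],[-0.018,0,0.018,0,1,0,-1]]}}

```text
clock: 30.22
position: [0.6279, 0.1614, 0.0311]
eef_rot: [-0.194, 0.805, 0.451, 0.332]
contact_force: [0.7, 0.6, -1.0]
width: 0.575
finger_force: 53.1
```

Run:
```python
from h import *
settle()
rows([(*T([.633,.165,.012],58.5,-45),-1)])
im=arm.get_image("scene");cv2.imwrite("pics/s3.png",im[200:360,180:460,::-1].repeat(2,0).repeat(2,1))
```

```text
t 30.225 q [-0.2    0.732  1.648  1.127  0.837 -0.481] p [0.6279 0.1614 0.0311] F [ 0.7  0.6 -1. ] w 0.575 ff 53.1 qv 0.02
[-0.01, 0.003, 0.009, -0.7, -0.2, -0.3, -1] steps 0.2
```

View pics/s3.png

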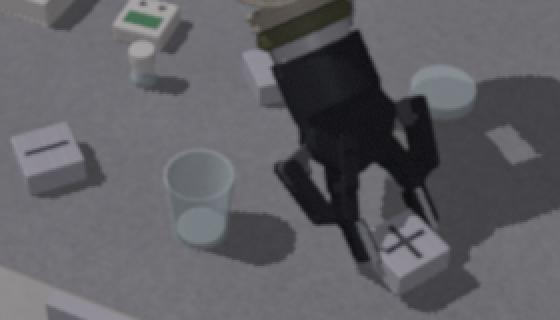

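Block A shows the cross at (405,240) and B has one straight slot at (45,147). Vial1 is hidden behind the gripper. I'll lower A now.

Call:
{"op": "play_rows", "data": {"moves": [[-0.005,0.001,0.005,0,0,0,-1],[-0.0085,0.002,0.0085,0,0,0,-1],[-0.0092,0.002,0.0092,0,0,0,-1],[-0.0098,0.002,0.0098,0,0,0,-1],[-0.0098,0.002,0.0098,0,0,0,-1]]}}

```text
clock: 30.9
position: [0.6298, 0.1601, 0.018]
eef_rot: [-0.193, 0.805, 0.451, 0.332]
contact_force: [-0.3, 0.1, -1.8]
width: 0.573
finger_force: 53.2
```

Call:
{"op": "play_rows", "data": {"moves": [[-0.0006,0,0.0006,0,0,0,-1],[-0.0012,0,0.0012,0,0,0,-1],[-0.0012,0,0.0012,0,0,0,-1]]}}

```text
clock: 31.28
position: [0.6299, 0.1602, 0.0177]
eef_rot: [-0.193, 0.805, 0.451, 0.333]
contact_force: [-7.1, -3.1, 10.6]
width: 0.575
finger_force: 54.6
```

Call:
{"op": "play_rows", "data": {"moves": [[0,0,0,0,0,0,1],[0,0,0,0,0,0,1],[0,0,0,0,0,0,1],[0,0,0,0,0,0,1],[0,0,-0.04,0,0,0,1],[0,0,-0.07,0,0,0,1],[0,0,-0.07,0,0,0,1]]}}

```text
clock: 32.15
position: [0.6049, 0.1163, 0.0667]
eef_rot: [-0.192, 0.805, 0.451, 0.333]
contact_force: [-0.1, 0.2, -0.3]
width: 1.001
finger_force: 0.0
```

Run:
```python
from h import *
settle();im=arm.get_image("top")
b,wh=face(im,(234,183),22,140);B=ray("top",b,.024);print("A now",B.mean(0).round(4),wh,[round(float(np.degrees(np.arctan2(*(B[(i+1)%4]-B[i])[[1,0]]))),1) for i in range(4)])
c=np.r_[B.mean(0)[:2],.012]
rows([(*T(c,58.5,0,.07),1),(*T(c,58.5,0,.004),1)])
cv2.imwrite("pics/t4.png",im[130:340,180:500,::-1].repeat(2,0).repeat(2,1))
```

```text
t 32.15 q [-0.296  0.647  1.697  1.061  0.911 -0.482] p [0.6049 0.1163 0.0667] F [-0.1  0.2 -0.3] w 1.001 ff 0.0 qv 0.04
A now [0.6351 0.1671 0.024 ] (22.18800926208496, 22.74271011352539) [-30.8, -122.3, 148.9, 57.8]
[0.053, -0.0, 0.03, -0.7, -45.2, -0.0, 1] steps 4.2
[0.006, 0.001, 0.077, -0.7, -45.2, -0.0, 1] steps 1.1
```

View pics/t4.png

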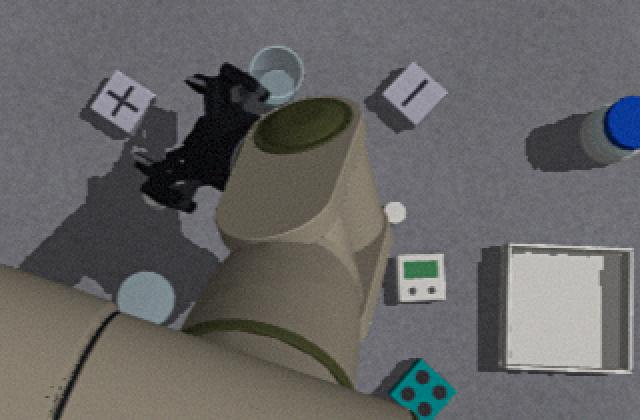

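The top view shows A flat with the cross at (122,101), B flat with one slot at (413,94), and the tray centre at (568,308). Next I re-grip A with the tool vertical.

Call:
{"op": "play_rows", "data": {"moves": [[0.02,0,0.0,0,-10,0,1],[0.035,0,0.01,0,-20,0,1],[0.045,0,0.02,0,-30,0,1],[0.053,0,0.03,0,-40,0,1],[0.053,0,0.03,-0.7,-45.2,0,1],[0.025,0.001,0.058,-0.7,-45.2,0,1],[0.016,0.001,0.067,-0.7,-45.2,0,1],[0.016,0.001,0.067,-0.7,-45.2,0,1]]}}

```text
clock: 33.2
position: [0.635, 0.1676, 0.0285]
eef_rot: [-0.001, 0.872, 0.489, -0.001]
contact_force: [0.9, 0.4, 0.4]
width: 1.001
finger_force: 0.0
```

Run:
```python
from h import *
settle()
rows([(*T([.6345,.167,.012],58.5,0,.004),1)])
```

```text
t 33.2 q [7.800e-02 7.670e-01 1.242e+00 1.000e-03 1.136e+00 6.260e-01] p [0.635  0.1676 0.0285] F [0.9 0.4 0.4] w 1.001 ff 0.0 qv 0.04
[-0.001, -0.0, 0.013, -0.2, 0.0, 0.0, 1] steps 0.2
```

Call:
{"op": "play_rows", "data": {"moves": [[0,0,0.012,0,0,0,1],[0,0,0.012,0,0,0,1],[0,0,0.012,0,0,0,-1],[0,0,0.012,0,0,0,-1],[0,0,0.012,0,0,0,-1],[0,0,0.012,0,0,0,-1],[0,0,-0.03,0,0,0,-1],[0,0,-0.09,0,0,0,-1],[0,0,-0.1,0,0,0,-1],[0,0,-0.1,0,0,0,-1]]}}

```text
clock: 34.45
position: [0.6352, 0.1673, 0.1293]
eef_rot: [-0.0, 0.872, 0.489, -0.0]
contact_force: [0.2, -0.7, -1.9]
width: 0.573
finger_force: 52.9
```

Run:
```python
from h import *
settle();r0=pose()
c=[.429,-.301,.10]
rows([(*T(c,-1.5,0,.03),-1)])
q,e=ik(*T(c,-1.5,0,.03),arm.state()["q"]);print(q.round(2),e)
```

```text
t 34.45 q [7.700e-02 6.570e-01 1.142e+00 1.000e-03 1.343e+00 6.270e-01] p [0.6352 0.1673 0.1293] F [ 0.2 -0.7 -1.9] w 0.573 ff 52.9 qv 0.04
[-0.507, 0.069, -0.001, -0.0, 0.0, 60.0, -1] steps 8.2
[-0.84  0.39  1.6  -0.    1.16  0.76] 3.5603668383672335e-10
```

Call:
{"op": "play_rows", "data": {"moves": [[-0.05,0.007,0,0,0,6,-1],[-0.11,0.015,0,0,0,14,-1],[-0.17,0.023,0,0,0,22,-1],[-0.23,0.031,0,0,0,30,-1],[-0.29,0.04,0,0,0,38,-1],[-0.35,0.048,0,0,0,46,-1],[-0.41,0.056,0,0,0,54,-1],[-0.47,0.064,0,0,0,60,-1],[-0.507,0.069,0,0,0,60,-1],[-0.507,0.069,0,0,0,60,-1]]}}

```text
clock: 35.7
position: [0.428, -0.3026, 0.1273]
eef_rot: [-0.002, 1.0, -0.015, -0.001]
contact_force: [1.0, 0.4, -1.9]
width: 0.57
finger_force: 52.9
```

Run:
```python
from h import *
settle()
rows([(*T([.429,-.301,.10],-1.5,0,.03),-1),(*T([.429,-.301,.018],-1.5,0,.004),-1)])
```

```text
t 35.7 q [-0.842  0.453  1.545  0.     1.148  0.759] p [ 0.428  -0.3026  0.1273] F [ 1.   0.4 -1.9] w 0.57 ff 52.9 qv 0.06
[0.001, -0.002, -0.003, -0.2, 0.2, -0.2, -1] steps 0.1
[0.001, -0.001, 0.105, -0.2, 0.2, -0.2, -1] steps 1.7
```

Call:
{"op": "play_rows", "data": {"moves": [[0.001,-0.001,0.04,0,0,0,-1],[0.001,-0.001,0.08,0,0,0,-1],[0.001,-0.001,0.099,0,0,0,-1],[0.001,-0.001,0.102,0,0,0,-1],[0.001,-0.001,0.102,0,0,0,-1]]}}

```text
clock: 36.33
position: [0.4308, -0.2995, 0.0273]
eef_rot: [-0.001, 1.0, -0.013, -0.0]
contact_force: [0.8, -0.2, -0.8]
width: 0.57
finger_force: 52.8
```

Call:
{"op": "play_rows", "data": {"moves": [[0,0,0.002,0,0,0,-1],[0,0,0.004,0,0,0,-1],[0,0,0.004,0,0,0,-1]]}}

```text
clock: 36.7
position: [0.4306, -0.3001, 0.0235]
eef_rot: [-0.0, 1.0, -0.013, 0.0]
contact_force: [0.4, 0.3, -1.8]
width: 0.567
finger_force: 52.8
```

Call:
{"op": "play_rows", "data": {"moves": [[0,0,0.001,0,0,0,-1],[0,0,0.002,0,0,0,-1],[0,0,0.003,0,0,0,-1],[0,0,0.003,0,0,0,-1]]}}

```text
clock: 37.2
position: [0.4307, -0.3002, 0.0224]
eef_rot: [0.0, 1.0, -0.013, 0.0]
contact_force: [-5.1, 3.6, 21.9]
width: 0.574
finger_force: 55.5
```

Contact with the tray floor is confirmed. I'll open partway, which leaves the fingers about 91 mm wide inside the tray, and lift clear.

Call:
{"op": "play_rows", "data": {"moves": [[0,0,0,0,0,0,0.45],[0,0,0,0,0,0,0.45],[0,0,0,0,0,0,0.45],[0,0,-0.04,0,0,0,0.45],[0,0,-0.09,0,0,0,0.45],[-0.05,0.05,-0.13,0,0,0,0.45],[-0.1,0.1,-0.15,0,0,0,0.45],[-0.1,0.15,-0.15,0,0,0,0.45],[-0.1,0.15,-0.15,0,0,0,0.45]]}}

```text
clock: 38.33
position: [0.3253, -0.4507, 0.1706]
eef_rot: [0.001, 1.0, -0.015, 0.0]
contact_force: [-0.1, 0.8, -0.9]
width: 0.73
finger_force: 0.0
```

Run:
```python
from h import *
settle();im=arm.get_image("top");sc=arm.get_image("scene")
for n,c,z in(("C",(320,260),.024),("B",(386,177),.024)):
    b,wh=face(im,c,22,140);print(n,ray("top",b,z).mean(0).round(4),wh)
cv2.imwrite("pics/end.png",np.vstack([im[130:340,110:520],sc[140:400,60:470]])[:,:,::-1])
```

```text
t 38.325 q [-1.159  0.452  1.4   -0.     1.289  0.442] p [ 0.3253 -0.4507  0.1706] F [-0.1  0.8 -0.9] w 0.73 ff 0.0 qv 0.09
C [ 0.4738 -0.0092  0.024 ] (23.329877853393555, 23.329877853393555)
B [ 0.6529 -0.1403  0.024 ] (22.62741470336914, 22.62741470336914)
```

View pics/end.png

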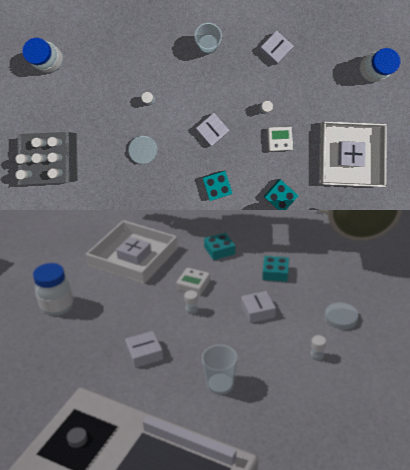

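The final views show the cross block flat near the middle of the tray at (352,153). The other two lie slot-up at (277,47) and (212,129), and everything else is still upright. B moved about 26 mm from its start. Handing in.

```bash
python3 -c "
from cell import arm
print(arm.hand_in())"
```

```text
the job is handed in; nothing more can be done
None
```

Job handed in at about 38 s: all three blocks were turned wells-down, then the crossed-slot block was laid flat near the middle of the tray with its slots up; the other two lie slot-up, one in place and one about 26 mm from its start (moved to clear the beaker), and nothing else was seen to move.

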